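Put up a bench shelf tray on slotted uprights

ROBOT

A 6-joint arm with a two-finger parallel gripper is mounted at the origin on the work surface. World frame = base frame: x ahead of the robot, y to its left, z up, the work surface at z = 0. Lengths are in m, angles in rad, forces in N, time in s.
With the tool pointing down it reaches from about 0.375 to 0.925 m from the base axis. Payload 5.7 kg.
Tool frame: the origin (TCP) lies at the very end of the fingers, on their centre line; the grasp point (between the pads) lies 19 mm behind it (manip.grip_point_offset is the distance from the TCP to the grasp point, in m); z points along the fingers, y is the line along which they close (so a half turn about z gives the same grasp; the last joint's range is limited). The gripper opens to 85 mm and grips with 20 to 120 N. Pads are 22 mm wide; open, the fingers measure 114 mm over their backs; the gripper's body (76 mm by 85 mm) begins 54 mm behind the grasp point. The pads swing forward as they close: fully open they stand 13 mm farther back than shut.
Start: joints at [-1.327, 0.359, 1.51, -0, 1.272, -0.115], TCP at [0.211, -0.562, 0.231] pointing down, gripper open.
Joint ranges: [-2.97, 2.97], [-1.01, 2.36], [0.21, 2.38], [-0.96, 4.11], [0.2, 2.71], [-2.98, 2.98]. Speed limits (rad/s): [2.39, 2.39, 3.14, 3.14, 3.14, 3.14].

INTERFACE

Orientations are given as a unit quaternion [x, y, z, w].
In Python, from bench import manip gives the robot as it stands.
- The arm moves only by the shell command python3 -m handwheel 'ROWS' [OPENING] [FORCE]. ROWS is JSON, a list of rows, each a list of 2 entries, a list of its own where there are three numbers: the shift along the world's x, y, z in mm, then the turn, a rotation vector about the world's x, y, z in degrees. In form: [[[dx, dy, dz], [rx, ry, rz]], ...]. A call has 1 to 20 rows; each row is the pose to reach, as a shift and turn from the pose commanded when the call began; what a row does not reach only later rows make up. A row lasts 1/8 s, in which the tool goes at most 62.5 mm and 10.7 degrees, less where a joint would pass 70% of its speed; a pose out of reach is approached as far as the arm can. A call with a gripper value outside its range is refused whole. OPENING is the opening, from 0 (shut) to 1 (fully open), set as the call begins (- or left out, the last holds). The fingers move at their own pace and stop on an object; FORCE is the grip in N (left out, the last holds). Time passes only in rows, so rows that repeat a pose let the fingers close. It gives the time, the measured TCP pose, the force, the opening and the grip force at its end, in the units of the state.
- manip.get_state(): the state, without advancing time (a new reading comes with each control period).
- manip.capture(name): name is "scene" or "top" or "wrist"; returns a dict with "img" (420x560x3 uint8, red, green, blue), "z_map" (420x560 float32, m along the optical axis (not along the pixel's ray), 0 where there is no reading), "K" (3x3 intrinsics, pixels), "pose" (4x4, takes a point from camera to world coordinates). Camera axes: x right, y up, looking along -z (the intrinsics and any distortion apply to the point x, -y, -z); pixel columns grow to the right and rows downward; lengths in m; the calibration is good to about 2 mm. A picture is of the moment at which its call begins.
- manip.sign_off(): hands the job in; it is judged then, once.
The state is a dict: "clock": time; "qpos": joint angles; "joint_velocities": joint speeds; "joint_torque": joint torques, N m; "tcp_pos": TCP position; "orientation": TCP orientation; "ft_force": force on the tool from outside, world axes, zero at the start; "wrist_torque": the same for the moment, N m; "gripper_width": opening from 0.0 (shut) to 1.0 (fully open); "grasp_force": force on a finger pad.
Only numpy, scipy, OpenCV 4.12 (cv2) and the standard library are available. Lean on these libraries where they do the work, as an engineer would, in place of code of your own. Each camera call takes 0.05 s, during which the arm holds its last target. There are 200 camera calls.

TASK

Put up the little bench shelf: hook the tabs of each of the two steel brackets into the slots of its own upright, pressing the spring catch in, and push the bracket fully down until the catch snaps out over it. Then set the empty wooden tray squarely and centrally on the two bracket arms, flat between the arms' tip lips and the back plates, and after that stand all the low glass jars that are on the bench upright in the tray; do not disturb the tin, the hammer or the screwdriver.

Things in the scene. Friction and masses are not known exactly. Their poses are not given: they have to be found in the camera images.
- rack: fixed grey base 300 wide (y), 140 deep, 12 high with two aluminium slotted uprights 90 wide, 205 high, at y +-100. Origin: on the bench, midway between the uprights, in the plane of their front faces; x points from the front into the rack, y left, z up. Face sheet 6 thick, hollow behind; two slots and a spring catch in each
- seat_l (a point): seat of the left (+y) upright: point on its front face and centre line, 90 above the bench; x into the rack, y left, z up. A locked bracket's origin lies here within 7 mm, axes along these; 2 mm of hook play lets it droop up to 3 degrees, the arm's middle then 3 mm low. Just above, two slots, see slots_l
- seat_r (a point): seat of the right (-y) upright: point on its front face and centre line, 90 above the bench; x into the rack, y left, z up. A locked bracket's origin lies here within 7 mm, axes along these; 2 mm of hook play lets it droop up to 3 degrees, the arm's middle then 3 mm low. Just above, two slots, see slots_l
- slots_l (a point): centre between the two slots of the left upright, on its face, 163.5 above the bench, 73.5 above the seat. Slots side by side, centres 22 left and right of this point, each 22 wide (tab 14) and 27 high (150 to 177 above the bench). Tabs enter level with the bracket raised 12 to 19 (middle 15.5) above its locked height till the plate touches the face, then go straight down
- slots_r (a point): centre between the two slots of the right upright, on its face, 163.5 above the bench, 73.5 above the seat. Slots side by side, centres 22 left and right of this point, each 22 wide (tab 14) and 27 high (150 to 177 above the bench). Tabs enter level with the bracket raised 12 to 19 (middle 15.5) above its locked height till the plate touches the face, then go straight down
- catch_l (a joint): spring catch of the left upright: brass tongue 14 wide, 8 high, 12 out of the face on its centre line, underside 82.5 above the seat. 0 = out, up to 0.016 m pressed in; 3.3 N at 0, 8 N at 0.014. The back plate pushes it in on insertion; it snaps out over the plate's top edge once the bracket is fully down. Its rubbing can hold the bracket up: press down (10 to 20 N)
- catch_r (a joint): spring catch of the right upright: brass tongue 14 wide, 8 high, 12 out of the face on its centre line, underside 82.5 above the seat. 0 = out, up to 0.016 m pressed in; 3.3 N at 0, 8 N at 0.014. The back plate pushes it in on insertion; it snaps out over the plate's top edge once the bracket is fully down. Its rubbing can hold the bracket up: press down (10 to 20 N)
- bracket0: steel shelf bracket, 0.3 kg, standing on the bench the way up it will hang. Origin: mid lower edge of its back plate's rear face. +x the way the tabs point, -x along the arm, z up. Back plate 70 wide (y), 80 high, 6 thick (x -6..0). Arm: solid bar 24 wide, 40 high (z 0..40), from plate to x -148; stop lip 6 high on top of its tip (x -148..-140). Grip the arm across its 24 from above near x -70
- bracket1: second steel bracket, identical to bracket0 in shape, size and axes (either bracket fits either upright)
- bracket0_tabs (a point): point between the two hook tabs of bracket0: 60 mm above its origin, on the plate's rear face, axes as the bracket's. Tabs at y +-22, each 14 wide: neck 8 high (0..8 above this point), x 0 to 16, with a down-turned leg at x 8..14 reaching 12 below this point; so 8 gap between plate and leg
- bracket1_tabs (a point): point between the two hook tabs of bracket1: 60 mm above its origin, on the plate's rear face, axes as the bracket's. Tabs at y +-22, each 14 wide: neck 8 high (0..8 above this point), x 0 to 16, with a down-turned leg at x 8..14 reaching 12 below this point; so 8 gap between plate and leg
- tray: plywood tray 110 (x) by 320 (y), walls 22 high, 5 thick, floor 5 thick, 0.5 kg; origin: centre of its underside. Solid grip board across its middle (16 thick in y, 100 along x, top 78 above the underside): lift by it. Two bays 100 by 147. Same either way round. When up: underside 127 to 130 above the bench, centre 73 in front of the rack's face (134 between lips and plates)
- jar0: low closed glass jar with screw lid, 64 diameter, 50 high in all, 0.18 kg, plain round lid 56 diameter on its top 16 (grip there); origin: centre of its underside; may be absent
- jar1: low closed glass jar with screw lid, 64 diameter, 50 high in all, 0.18 kg, plain round lid 56 diameter on its top 16 (grip there); origin: centre of its underside; may be absent
- jar2: low closed glass jar with screw lid, 64 diameter, 50 high in all, 0.18 kg, plain round lid 56 diameter on its top 16 (grip there); origin: centre of its underside; may be absent
- jar3: low closed glass jar with screw lid, 64 diameter, 50 high in all, 0.18 kg, plain round lid 56 diameter on its top 16 (grip there); origin: centre of its underside; may be absent
- tin: bystander: blue tin, 84 diameter, 120 high, beyond the work on the left; origin under its centre
- hammer: bystander: hammer lying on the bench, near side, right
- driver: bystander: screwdriver lying beyond the jars on the right
Things that resemble listed ones, but are neither listed nor needed, are in the scene too. What is shaped like the bracket0 but black or orange is not meant.

How it is judged:
By the outcome, as a careful person would: the job done as asked, in the order asked, and still so for the second after the job is handed in, with the robot touching nothing.
Of jar0, jar1, jar2, jar3 only 2 to 4 are there at a start; the rules pass over those that are not, and their reading is None.
At some moment in a run one of jar0, jar1, jar2, jar3 may be knocked a few centimetres aside while the robot is not near it.
It also fails if it takes over 210 s, if anything falls off the work surface, if the arm or the gripper's body presses on something with over 40 N, if the wrist force passes 120 N, or if a joint passes its speed limit or range.

## Working session

There is one attempt and no reset: what is moved stays moved. The work goes in short steps, Python scripts to look and compute and a shell command to move; the robot and the scene stay as the last step left them, time stands still between calls to the robot, and variables do not carry over. Pictures are saved under pics/ and viewed, at most 14 in all, crops included, and the job is handed in when it is done.

```bash
ls; mkdir -p pics; cat > h.py <<'E'
import numpy as np, cv2
from bench import manip
def cap(n,save=None):
    c=manip.capture(n)
    if save: cv2.imwrite('pics/'+save,cv2.cvtColor(c['img'],cv2.COLOR_RGB2BGR))
    return c
def cloud(c):
    z=c['z_map'];h,w=z.shape;K=c['K'];u,v=np.meshgrid(np.arange(w),np.arange(h))
    x=(u-K[0,2])/K[0,0]*z;y=(v-K[1,2])/K[1,1]*z
    P=np.stack([x,-y,-z],-1)@c['pose'][:3,:3].T+c['pose'][:3,3]
    P[z<=0]=np.nan
    return P
E
python3 - <<'E'
from h import *
for n in('scene','top'):
    c=cap(n,n+'0.png');print(n,c['K'],c['pose'].round(3));np.savez('pics/'+n+'0.npz',**c)
s=manip.get_state();print({k:np.round(v,3) for k,v in s.items()})
E
```

```text
pics
scene [[425.06760688   0.         280.1872063 ]
 [  0.         425.06760688 214.85056647]
 [  0.           0.           1.        ]] [[ 0.135 -0.814  0.565  1.152]
 [ 0.991  0.107 -0.083  0.042]
 [ 0.007  0.571  0.821  1.106]
 [ 0.     0.     0.     1.   ]]
top [[402.03151444   0.         271.51617748]
 [  0.         402.03151444 202.24448764]
 [  0.           0.           1.        ]] [[-0.013  0.99  -0.138  0.277]
 [-1.    -0.011  0.011  0.142]
 [ 0.009  0.138  0.99   1.559]
 [ 0.     0.     0.     1.   ]]
{'clock': np.float64(0.1), 'qpos': array([-1.327,  0.359,  1.511,  0.   ,  1.273, -0.115]), 'joint_velocities': array([ 0.001, -0.002, -0.003,  0.001,  0.   , -0.   ]), 'joint_torque': array([-0.0000e+00, -5.2865e+01, -2.7935e+01, -0.0000e+00,  5.0000e-03,
        0.0000e+00]), 'tcp_pos': array([ 0.211, -0.561,  0.231]), 'orientation': array([ 0.984,  0.178, -0.   , -0.001]), 'ft_force': array([ 0.3  , -0.4  ,  0.252]), 'wrist_torque': array([0.023, 0.011, 0.014]), 'grasp_force': np.float64(0.0), 'gripper_width': np.float64(0.997)}
```

View pics/scene0.png

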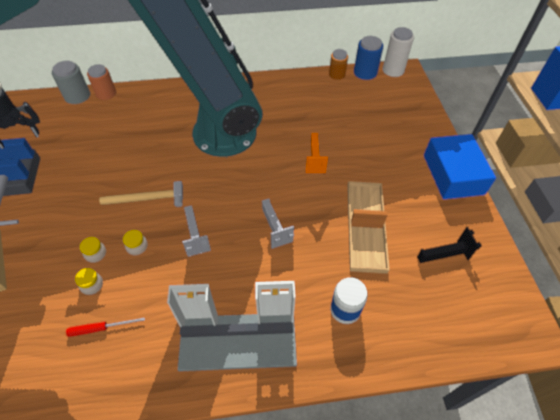

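View pics/top0.png

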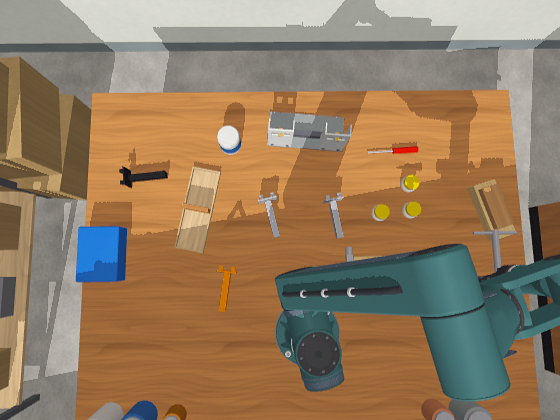

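The scene view (rack's back towards the camera) shows the rack at (235,320), two steel brackets at (195,235) and (277,225), the tray at (367,225), three yellow-lided jars at (92,248), (134,241), (88,280), and the tin at (350,298). The top view shows the same: brackets at (270,213) and (335,214), jars at (381,212), (412,210), (410,183), tray at (198,208), rack at (308,130).

```bash
cat >> h.py <<'E'
def hsv(c): return cv2.cvtColor(c['img'],cv2.COLOR_RGB2HSV)
def rect(P): 
    (cx,cy),(w,h),a=cv2.minAreaRect((P[:,:2]*1000).astype(np.float32)); return np.round([cx,cy,w,h,a],1)
E
python3 - <<'E'
from h import *
for n in('top','scene'):
    c=dict(np.load(f'pics/{n}0.npz'));P=cloud(c);
    z=P[...,2];t=(abs(z)<.02);print(n,'table z',np.nanmedian(z[t]),np.nanstd(z[t]))
    S=hsv(c)
    m=(z>.02)&(z<.3)&(P[...,0]>.3)&(P[...,0]<1.0)&(abs(P[...,1])<.6)
    k,l,st,ce=cv2.connectedComponentsWithStats(m.astype(np.uint8))
    for i in range(1,k):
        if st[i,4]<60: continue
        Q=P[l==i];
        print(ce[i].round(),st[i,4],'hsv',np.median(S[l==i],0),'zmax',np.nanpercentile(Q[:,2],98).round(3),'rect',rect(Q),'mean',Q.mean(0).round(3))
E
```

```text
top table z 0.0007237506231090318 0.004057972453144972
[309. 137.] 1189 hsv [ 30.   5. 139.] zmax 0.209 rect [734.7 -10.  292.7  91.9  80.9] mean [ 0.719 -0.014  0.115]
[229. 140.] 519 hsv [ 30.   4. 231.] zmax 0.126 rect [723.8 286.2  82.5  80.1  61.1] mean [0.716 0.283 0.105]
[406. 150.] 126 hsv [  2. 255. 226.] zmax 0.031 rect [ 692.8 -405.4   23.4  101.1    3.7] mean [ 0.693 -0.405  0.025]
[157. 175.] 135 hsv [116.  30.  41.] zmax 0.05 rect [600.8 566.3  25.9  67.6   5.1] mean [0.599 0.565 0.039]
[410. 183.] 226 hsv [ 26. 255. 186.] zmax 0.058 rect [ 557.3 -408.6   56.7   56.6   59.9] mean [ 0.556 -0.406  0.045]
[270. 213.] 337 hsv [125.   9. 155.] zmax 0.084 rect [435.8 138.1 164.4  68.8   3.9] mean [0.446 0.13  0.048]
[335. 214.] 362 hsv [128.    9.  150.5] zmax 0.082 rect [ 433.8 -107.5  164.8   68.6    0.8] mean [ 0.44  -0.115  0.046]
[196. 212.] 221 hsv [ 15. 155. 203.] zmax 0.085 rect [428.7 418.6 115.7 109.7  81. ] mean [0.453 0.411 0.057]
[412. 209.] 226 hsv [ 26. 255. 186.] zmax 0.057 rect [ 453.6 -410.1   57.4   57.4   38.8] mean [ 0.453 -0.407  0.045]
[380. 212.] 225 h
[... 605 characters left out ...]
  0.043]
[ 91. 247.] 394 hsv [ 25. 255. 169.] zmax 0.052 rect [ 455.9 -410.3   59.3   57.1   15.3] mean [ 0.461 -0.407  0.042]
[431. 252.] 232 hsv [113.  35.  30.] zmax 0.046 rect [600.2 566.6  26.7  66.6   5.2] mean [0.603 0.564 0.036]
[ 88. 279.] 445 hsv [ 25. 255. 170.] zmax 0.052 rect [ 559.4 -408.1   60.3   56.1   58.1] mean [ 0.563 -0.405  0.043]
[349. 299.] 1220 hsv [ 54.    4.  226.5] zmax 0.122 rect [728.3 286.6  80.3  81.4   5.9] mean [0.739 0.281 0.099]
[232. 309.] 3982 hsv [ 60.   7. 159.] zmax 0.205 rect [735.4  -7.8 290.5  63.9  84.6] mean [ 0.73  -0.014  0.101]
[ 85. 327.] 241 hsv [  2. 251. 221.] zmax 0.027 rect [ 695.5 -402.1   22.5   97.2    3.2] mean [ 0.695 -0.403  0.023]
```

```bash
python3 - <<'E'
from h import *
for n in('top','scene'):
    c=dict(np.load(f'pics/{n}0.npz'));P=cloud(c);z=P[...,2]
    R=(P[...,0]>.6)&(P[...,0]<.9)&(P[...,1]>-.22)&(P[...,1]<.17)
    dx,dy=np.meshgrid(np.arange(560),np.arange(420))
    q=P[R&(z>.200)&(z<.215)];print(n,'top strip',len(q),rect(q))
    for s in(-1,1):
        qq=q[(q[:,1]+.012)*s>0];print('  strip',s,rect(qq),qq.mean(0).round(4))
    q=P[R&(z>.03)&(z<.195)]
    # face plane: fit x=a+b*y+c*z RANSAC-ish using low-x points
    rng=np.random.default_rng(0);best=None
    for _ in range(500):
        i=rng.choice(len(q),3,False);A=np.c_[np.ones(3),q[i,1:]]
        try:p=np.linalg.solve(A,q[i,0])
        except: continue
        if abs(p[2])>.08 or abs(p[1])>.4: continue
        r=abs(np.c_[np.ones(len(q)),q[:,1:]]@p-q[:,0])<.003
        if best is None or r.sum()>best.sum():best=r
    p=np.linalg.lstsq(np.c_[np.ones(best.sum()),q[best][:,1:]],q[best][:,0],rcond=None)[0]
    print(n,'plane',p.round(4),best.sum(),'yaw',np.degrees(np.arctan(-p[1])).round(2),'y range',np.nanpercentile(q[best][:,1],[1,99]).round(3))
    for nm,y0 in(('A',.13),('B',-.11)):
        M=(abs(P[...,1]-y0)<.08)&(P[...,0]>.33)&(P[...,0]<.56)
        a=P[M&(z>.034)&(z<.043)&(P[...,0]<.51)&(P[...,0]>.33)]; v=cv2.fitLine((a[:,:2]*1e3).astype(np.float32),cv2.DIST_L2,0,.01,.01).ravel()
        t=P[M&(z>.071)&(z<.09)];
        print(n,nm,'arm',rect(a),'yaw',np.degrees(np.arctan2(v[1],v[0])).round(2),v[2:].round(1),'platetop',rect(t),len(t))
    M=(P[...,0]>.25)&(P[...,0]<.65)&(P[...,1]>.3)&(P[...,1]<.5)
    print('tray grip',rect(P[M&(z>.068)&(z<.09)]))
    print('tray all',rect(P[M&(z>.014)&(z<.05)]))
E
python3 - <<'E'
import cv2
i=cv2.imread('pics/scene0.png')[180:350,140:420];j=cv2.imread('pics/top0.png')[90:260,160:440]
cv2.imwrite('pics/crop.png',cv2.resize(cv2.vconcat([i,j])[:, :],None,fx=1.75,fy=1.75,interpolation=3))
E
```

```text
top top strip 165 [726.2  -8.7 290.   42.9  84.5]
  strip -1 [ 716.1 -108.    91.    40.3   87. ] [ 0.7075 -0.1077  0.2052]
  strip 1 [735.7  91.   89.5  42.6  84.1] [0.7258 0.0909 0.2057]
top plane [0.7078 0.0934 0.0012] 579 yaw -5.34 y range [-0.15   0.136]
top A arm [425.1 128.1 144.   35.2  16.6] yaw 13.85 [430.2 126.8] platetop [503.9 144.1  20.7  69.4  12.6] 46
top B arm [ 428.8 -117.1  153.8   46.9   13.6] yaw 9.92 [ 424.4 -118. ] platetop [ 499.7 -106.7   20.6   68.     4.7] 40
tray grip [383.3 357.6 275.9  79.4  32.4]
tray all [467.2 411.1 112.1 319.5  78.3]
scene top strip 345 [726.1  -6.7 290.3  43.5  84.4]
  strip -1 [ 716.7 -106.1   90.8   41.8   85.1] [ 0.7071 -0.1053  0.2035]
  strip 1 [735.7  93.4  89.5  42.9  83.7] [0.7256 0.0937 0.2034]
scene plane [ 7.119e-01  9.260e-02 -5.000e-04] 1506 yaw -5.29 y range [-0.146  0.134]
scene A arm [428.5 121.2 150.8  53.4  12.3] yaw 12.0 [420.3 125.4] platetop [496.4 142.8  23.5  66.9  29.1] 69
scene B arm [ 425.  -104.6  153.1   66.5    0.9] yaw 11.33 [ 416.9 -117.3] platetop [ 493.6 -104.6    9.    69.1    9.8] 79
tray grip [385.5 358.1 273.2  78.7  34.1]
tray all [464.2 413.9 111.8 326.6  78.2]
```

View pics/crop.png

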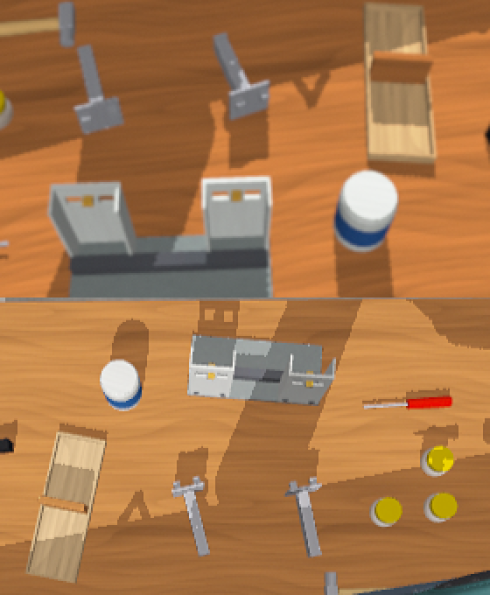

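Uprights are clear in both crops, with the brass catches in their upper part; bracket plates face the rack, arms towards the robot. Rack yaw is about -5.3°. Next I move above bracket B for a wrist look.

```bash
python3 -m handwheel '[[[55,110,40],[0,0,-5]],[[110,222,60],[0,0,-10]],[[165,332,60],[0,0,-10]],[[219,443,60],[0,0,-10]],[[219,443,60],[0,0,-10]],[[219,443,60],[0,0,-10]],[[219,443,60],[0,0,-10]],[[219,443,60],[0,0,-10]],[[219,443,60],[0,0,-10]],[[219,443,60],[0,0,-10]]]' 1 60
python3 - <<'E'
from h import *
c=cap('wrist','w1.png');P=cloud(c);np.savez('pics/w1.npz',**c);print(c['pose'].round(3))
z=P[...,2];m=(z>.03)&(z<.1);print(rect(P[m]),[np.nanpercentile(P[...,i],[1,99]).round(2) for i in(0,1)])
c=cap('top');np.savez('pics/t1.npz',**c);P=cloud(c);S=hsv(c)
y=((abs(S[...,0].astype(int)-26)<5)&(S[...,1]>200)).astype(np.uint8)
k,l,st,ce=cv2.connectedComponentsWithStats(y)
for i in range(1,k):
    if st[i,4]>30: print('yellow',ce[i],np.nanmedian(P[l==i],0).round(3))
E
```

```text
clock: 1.35
tcp_pos: [0.4293, -0.1188, 0.291]
orientation: [0.996, 0.093, -0.0, 0.0]
ft_force: [-0.3, 0.1, -0.1]
gripper_width: 1.001
grasp_force: 0.0
[[ 0.185  0.934  0.307  0.509]
 [-0.983  0.175  0.057 -0.105]
 [-0.    -0.312  0.95   0.434]
 [ 0.     0.     0.     1.   ]]
[ 325.8 -163.2  493.2  903.5   10.7] [array([0.02, 0.67]), array([-0.6 ,  0.29])]
yellow [413.41463415 177.65853659] [ 0.578 -0.423  0.05 ]
yellow [415.31932773 208.99159664] [ 0.454 -0.419  0.05 ]
yellow [381.63636364 213.26363636] [ 0.44 -0.29  0.05]
```

View pics/w1.png

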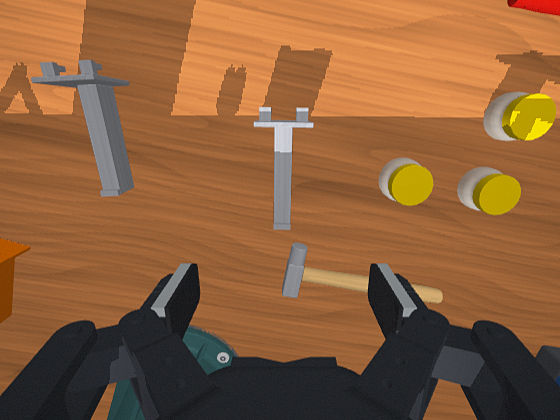

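The wrist view shows bracket A at (100,130), bracket B at (283,175), the jars at (408,183), (493,192), (522,115) and the hammer close to B's arm tip at (295,270). Now the bracket poses come from this view.

```bash
cat >> h.py <<'E'
def bracket(P,box):
    u0,u1,v0,v1=box;Q=P[v0:v1,u0:u1].reshape(-1,3);z=Q[:,2]
    a=Q[(z>.033)&(z<.0435)]          # arm top (and rims)
    t=Q[(z>.072)&(z<.09)]           # plate top edge
    pc=np.median(t,0)[:2]
    d=np.linalg.norm(a[:,:2]-pc,axis=1);a=a[(d>.02)&(d<.135)]
    c,(w,h),ang=cv2.minAreaRect((a[:,:2]*1000).astype(np.float32))
    v=cv2.fitLine((a[:,:2]*1e3).astype(np.float32),cv2.DIST_HUBER,0,.01,.01).ravel()
    v=v*np.sign(v[0]) if 0 else v
    return rect(t),rect(a),'line yaw',np.degrees(np.arctan2(v[1],v[0])).round(2),v[2:].round(1),'z',np.median(a[:,2]).round(4),np.median(t[:,2]).round(4),len(a),len(t)
E
python3 - <<'E'
from h import *
c=dict(np.load('pics/w1.npz'));P=cloud(c)
print('B',bracket(P,(240,325,100,240)));print('A',bracket(P,(20,150,50,210)))
E
```

```text
B (array([ 495.4, -106.5,    5.7,   69.7,   10.7]), array([ 421.9, -119.6,  120. ,   23.6,   10. ]), 'line yaw', np.float32(9.54), array([ 421.9, -119.3], dtype=float32), 'z', np.float64(0.0398), np.float64(0.0799), 1456, 338)
A (array([498.5, 142.7,   6.4,  71.1,  13.6]), array([434.5, 120.5, 135.4,  68.9,  18.3]), 'line yaw', np.float32(12.98), array([426.3, 123. ], dtype=float32), 'z', np.float64(0.0398), np.float64(0.0797), 1910, 439)
```

```bash
python3 -m handwheel '[[[0,0.5,-60],[0,0,-0.5]],[[0,0.5,-120],[0,0,-0.5]],[[0,0.5,-180],[0,0,-0.5]],[[0,0.5,-230],[0,0,-0.5]],[[0,0.5,-260],[0,0,-0.5]],[[0,0.5,-281],[0,0,-0.5]],[[0,0.5,-281],[0,0,-0.5]],[[0,0.5,-281],[0,0,-0.5]]]'
python3 -m handwheel '[[[0,0,0],[0,0,0]],[[0,0,0],[0,0,0]],[[0,0,0],[0,0,0]],[[0,0,0],[0,0,0]],[[0,0,0],[0,0,0]],[[0,0,0],[0,0,0]]]' 0 90
```

```text
clock: 2.45
tcp_pos: [0.4298, -0.1194, 0.0108]
orientation: [0.996, 0.087, 0.0, 0.0]
ft_force: [0.6, 0.4, -0.9]
gripper_width: 1.0
grasp_force: 0.0
clock: 3.2
tcp_pos: [0.43, -0.1183, 0.0109]
orientation: [0.996, 0.088, 0.0, 0.0]
ft_force: [-1.5, -0.3, 8.8]
gripper_width: 0.267
grasp_force: 88.5
```

```bash
python3 -m handwheel '[[[0,0,30],[0,0,0]],[[0,0,70],[0,0,0]],[[30,5,106],[0,0,-5]],[[70,10,106],[0,0,-10]],[[110,18,106],[0,0,-15.3]],[[140,22,106],[0,0,-15.3]],[[153,23,106],[0,0,-15.3]],[[153,23,106],[0,0,-15.3]],[[153,23,106],[0,0,-15.3]]]'
cat >> h.py <<'E'
E
python3 - <<'E'
from h import *
c=cap('wrist','w2.png');np.savez('pics/w2.npz',**c)
c=cap('scene','s2.png');np.savez('pics/s2.npz',**c)
c=cap('top');np.savez('pics/t2.npz',**c)
E
```

```text
clock: 4.32
tcp_pos: [0.5806, -0.0952, 0.1157]
orientation: [0.999, -0.046, -0.001, -0.0]
ft_force: [0.3, -0.3, -3.2]
gripper_width: 0.265
grasp_force: 89.1
```

View pics/w2.png

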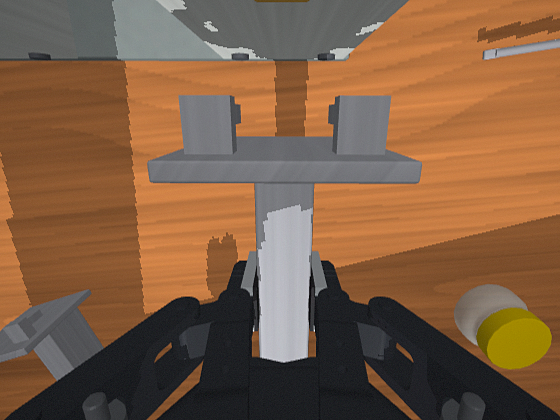

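The wrist view shows the held bracket's plate level at row 160, tabs at (208,125) and (362,125), and the right upright ahead with the catch at (282,0). Now I measure bracket and face in the same cloud.

```bash
cat >> h.py <<'E'
NY=np.radians(-5.3);N=np.array([np.cos(NY),np.sin(NY)]);L=np.array([-np.sin(NY),np.cos(NY)])
def rackframe(P,O=(.7065,-.006)):
    d=P[...,:2]-np.array(O); return np.stack([d@N,d@L,P[...,2]],-1)*1000
def pc(a): return np.nanpercentile(a,[2,50,98]).round(1)
E
python3 - <<'E'
from h import *
c=dict(np.load('pics/w2.npz'));Q=rackframe(cloud(c))
# plate top & tabs
def rep(n,q):
    v=cv2.fitLine(q[:,:2].astype(np.float32),cv2.DIST_HUBER,0,.01,.01).ravel();print(n,len(q),[pc(q[:,i]) for i in range(3)],'dir',np.degrees(np.arctan2(v[1],v[0])).round(2))
top=Q[130:165,140:430].reshape(-1,3);top=top[top[:,2]>180];rep('plate top',top)
for u0,u1 in((175,240),(332,395)):
    t=Q[92:150,u0:u1].reshape(-1,3);t=t[(t[:,2]>160)&(t[:,2]<182)];rep('tab',t)
arm=Q[190:360,262:305].reshape(-1,3);arm=arm[arm[:,2]>120];rep('arm',arm)
print('arm slope',np.polyfit(arm[:,0],arm[:,2],1))
f=Q[0:58,150:410].reshape(-1,3);f=f[(f[:,2]>20)&(f[:,2]<200)&(abs(f[:,0])<20)];rep('face',f)
print('face x~y,z',np.linalg.lstsq(np.c_[np.ones(len(f)),f[:,1:]],f[:,0],rcond=None)[0])
for lo in(30,60,90,120): 
    g=f[abs(f[:,2]-lo)<6]; print(lo,len(g),[pc(g[:,i]) for i in(0,1)] if len(g) else '')
for n in('s2','t2'):
    c=dict(np.load(f'pics/{n}.npz'));Q=rackframe(cloud(c));S=hsv(c)
    for s in(-1,1):
        R=(abs(Q[...,1]-100*s)<70)&(abs(Q[...,0])<60)
        q=Q[R&(Q[...,2]>199)&(Q[...,2]<212)];print(n,'strip',[pc(q[:,i]) for i in range(3)])
        b=R&(S[...,1]>120)&(abs(S[...,0].astype(int)-22)<8)&(Q[...,2]>140);q=Q[b];print('  brass',len(q),[pc(q[:,i]) for i in range(3)] if len(q) else '')
    q=Q[(abs(Q[...,1]+100)<60)&(Q[...,0]<-20)&(Q[...,0]>-80)&(Q[...,2]>175)&(Q[...,2]<195)];print('plate',len(q),[pc(q[:,i]) for i in range(3)])
E
```

```text
plate top 1882 [array([-48.9, -48.1, -47.7]), array([-133.8,  -99.9,  -68. ]), array([180.3, 183.9, 185.4])] dir -89.99
tab 3041 [array([-46.5, -38.9, -32.2]), array([-86.1, -79.8, -72.3]), array([164.6, 172.4, 173.8])] dir -48.08
tab 3038 [array([-46.4, -38.8, -32.2]), array([-129.8, -122.3, -115.9]), array([165. , 172.4, 173.8])] dir 47.59
arm 7276 [array([-149.2, -104.5,  -67.3]), array([-109.8, -100.6,  -91.5]), array([143.6, 144.7, 145.9])] dir 0.03
arm slope [-3.24005011e-03  1.44533287e+02]
face 10704 [array([0.5, 1.5, 1.9]), array([-143.5, -100.4,  -57. ]), array([ 28.8, 105.6, 135.2])] dir 89.98
face x~y,z [ 2.31075536e+00  4.13050714e-04 -8.96651565e-03]
30 440 [array([-1.2,  1.5,  1.8]), array([-143.1,  -99. ,  -57. ])]
60 619 [array([1.3, 1.6, 1.9]), array([-143.5, -100.4,  -57.1])]
90 1080 [array([1.2, 1.5, 1.9]), array([-143.4, -100.2,  -57. ])]
120 2053 [array([1.1, 1.5, 1.9]), array([-143.5, -100.1,  -57.2])]
s2 strip [array([-1.3,  4.7, 40.3]), array([-143.3,  -99.9,  -53.8]), array([199.5, 203.3, 206.1])]
  brass 30 [array([ 7.2, 14.7, 19.4]), array([-105.9,  -99.1,  -93.5]), array([174.5, 178. , 181.9])]
s2 strip [array([-1.3,  4.6, 40.2]), array([ 57. , 100.4, 145.7]), array([199.6, 203.4, 206.7])]
  brass 28 [array([ 7.6, 14.1, 19.2]), array([ 96.2, 101. , 105.9]), array([172.5, 178.5, 181.4])]
plate 102 [array([-56. , -51.3, -49.2]), array([-132.5,  -94.8,  -65.3]), array([175.4, 181.9, 186.5])]
t2 strip [array([-0.1,  9.5, 40.4]), array([-145.4,  -63. ,  -56. ]), array([199.8, 203.9, 210.2])]
  brass 0 
t2 strip [array([-0.6,  4.8, 41.2]), array([ 54.8,  97.7, 143.4]), array([200.2, 205.5, 210.8])]
  brass 15 [array([-10.3,  -3.5,  19.7]), array([ 92.6,  98. , 103.6]), array([175.7, 180.6, 185.3])]
plate 5 [array([-55.8, -52.8, -50.6]), array([-70.2, -69. , -66.5]), array([176. , 182.7, 187.7])]
```

```bash
python3 -m handwheel '[[[10,0,0],[0,0,0]],[[20,-1,0],[0,0,0]],[[30,-2,0],[0,0,0]],[[40,-3,0],[0,0,0]],[[45,-3.4,0],[0,0,0]],[[49,-3.8,0],[0,0,0]],[[51,-4,0],[0,0,0]],[[51,-4,0],[0,0,0]],[[51,-4,0],[0,0,0]]]'
```

```text
clock: 5.6
tcp_pos: [0.6299, -0.0989, 0.1155]
orientation: [0.999, -0.046, -0.004, -0.0]
ft_force: [-11.6, -0.2, 2.4]
gripper_width: 0.266
grasp_force: 89.9
```

```bash
python3 -m handwheel '[[[0.5,0,-4],[0,0,0]],[[0.5,0,-8],[0,0,0]],[[0.5,0,-12],[0,0,0]],[[0.5,0,-15],[0,0,0]],[[0.5,0,-17],[0,0,0]],[[0.5,0,-17],[0,0,0]]]'; python3 - <<'E'
from h import *
c=cap('wrist','w3.png');Q=rackframe(cloud(c))
top=Q[100:185,140:430].reshape(-1,3);top=top[(top[:,2]>160)&(top[:,0]<3)&(top[:,2]<180)];print([pc(top[:,i]) for i in range(3)])
E
```

```text
clock: 6.35
tcp_pos: [0.6299, -0.0984, 0.1005]
orientation: [0.999, -0.045, -0.004, -0.0]
ft_force: [-17.8, 2.5, 16.9]
gripper_width: 0.264
grasp_force: 92.2
[np.float64(nan), np.float64(nan), np.float64(nan)]
  return np.nanmean(a, axis, out=out, keepdims=keepdims)
```

View pics/w3.png

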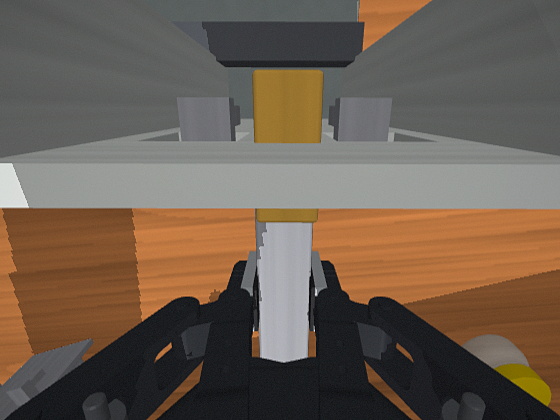

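```bash
python3 - <<'E'
from h import *
c=cap('wrist');Q=rackframe(cloud(c),(.708,-.006));
for v in(72,100,135,212,217): print(v,Q[v,290].round(1))
c=cap('top');Q=rackframe(cloud(c),(.708,-.006));S=hsv(c)
for s in(-1,1):
    b=(abs(Q[...,1]-100*s)<30)&(abs(Q[...,0])<40)&(S[...,1]>110)&(abs(S[...,0].astype(int)-22)<8)&(Q[...,2]>140);q=Q[b];print('brass',len(q),[pc(q[:,i]) for i in range(3)] if len(q) else '')
E
```

```text
72 [  19.3 -100.9  180. ]
100 [  14.2 -101.   180.3]
135 [   7.4 -101.   180.4]
212 [  -9.1 -101.1  181. ]
217 [ -10.2 -101.1  181.4]
brass 0 
brass 17 [array([-11.6,  -5.5,  16.9]), array([ 92.5,  97.9, 103.5]), array([175.8, 181.3, 184. ])]
```

The tongue's front is back at −11 mm (fully out) and the tabs are seated behind the sheet, so bracket B is locked. Release and go look at bracket A.

```bash
python3 -m handwheel '[[[-0.5,0,2],[0,0,0]],[[-0.5,0,2],[0,0,0]],[[-0.5,0,2],[0,0,0]],[[-0.5,0,2],[0,0,0]],[[-0.5,0,2],[0,0,0]],[[-5,0,40],[0,0,0]],[[-15,0,95],[0,0,5]],[[-60,50,140],[0,0,10]],[[-110,110,190],[0,0,15]],[[-160,170,190],[0,0,18]],[[-195,225,190],[0,0,18]],[[-195,225,190],[0,0,18]],[[-195,225,190],[0,0,18]],[[-195,225,190],[0,0,18]]]' 1
python3 - <<'E'
from h import *
c=cap('wrist','w4.png');np.savez('pics/w4.npz',**c);P=cloud(c);z=P[...,2]
m=((z>.03)&(z<.1)&(abs(P[...,0]-.44)<.13)&(abs(P[...,1]-.125)<.1)).astype(np.uint8);m[300:]=0
k,l,st,ce=cv2.connectedComponentsWithStats(m);i=1+st[1:,4].argmax();x,y,w,h=st[i,:4];print(st[i])
print(bracket(P,(x,x+w,y,y+h)))
c=cap('scene');Q=rackframe(cloud(c),(.708,-.006))
q=Q[(abs(Q[...,1]+100)<10)&(Q[...,0]<-30)&(Q[...,0]>-138)&(Q[...,2]>100)];print('arm',len(q),[pc(q[:,i]) for i in range(3)],np.polyfit(q[:,0],q[:,2],1))
E
```

```text
clock: 8.25
tcp_pos: [0.4396, 0.1256, 0.2895]
orientation: [0.994, 0.112, 0.001, 0.0]
ft_force: [0.4, 1.3, -0.2]
gripper_width: 0.999
grasp_force: 0.0
[ 250  112   60  122 2524]
(array([498.2, 142.9,   5.8,  68.6,  12.8]), array([436.6, 126.6, 142.4,  41.3,   4.2]), 'line yaw', np.float32(12.67), array([426.4, 125.3], dtype=float32), 'z', np.float64(0.0398), np.float64(0.0799), 1451, 331)
arm 251 [array([-136. ,  -86.6,  -42. ]), array([-109.3, -100. ,  -90.4]), array([121.8, 125.4, 129.6])] [3.12841328e-02 1.28249371e+02]
```

```bash
python3 -m handwheel '[[[-6.7,2.1,-60],[0,0,0]],[[-6.7,2.1,-120],[0,0,0]],[[-6.7,2.1,-180],[0,0,0.2]],[[-6.7,2.1,-230],[0,0,0.2]],[[-6.7,2.1,-260],[0,0,0.2]],[[-6.7,2.1,-279],[0,0,0.2]],[[-6.7,2.1,-279],[0,0,0.2]],[[-6.7,2.1,-279],[0,0,0.2]]]'
python3 -m handwheel '[[[0,0,0],[0,0,0]],[[0,0,0],[0,0,0]],[[0,0,0],[0,0,0]],[[0,0,0],[0,0,0]],[[0,0,0],[0,0,0]],[[0,0,0],[0,0,0]]]' 0 90
```

```text
clock: 9.35
tcp_pos: [0.4334, 0.1272, 0.0105]
orientation: [0.994, 0.112, 0.0, -0.0]
ft_force: [0.2, 0.4, -0.2]
gripper_width: 0.997
grasp_force: 0.0
clock: 10.1
tcp_pos: [0.4328, 0.1279, 0.0109]
orientation: [0.994, 0.113, 0.0, -0.0]
ft_force: [-1.1, 0.0, 7.4]
gripper_width: 0.264
grasp_force: 88.6
```

```bash
python3 -m handwheel '[[[0,0,30],[0,0,0]],[[0,0,70],[0,0,0]],[[30,-5,106],[0,0,-6]],[[70,-10,106],[0,0,-12]],[[110,-18,106],[0,0,-18.3]],[[145,-22,106],[0,0,-18.3]],[[166,-23.3,106],[0,0,-18.3]],[[166,-23.3,106],[0,0,-18.3]],[[166,-23.3,106],[0,0,-18.3]],[[166,-23.3,106],[0,0,-18.3]]]'
python3 - <<'E'
from h import *
c=cap('wrist');Q=rackframe(cloud(c),(.708,-.006))
def rep(n,q):
    v=cv2.fitLine(q[:,:2].astype(np.float32),cv2.DIST_HUBER,0,.01,.01).ravel();print(n,len(q),[pc(q[:,i]) for i in range(3)],'dir',np.degrees(np.arctan2(v[1],v[0])).round(2))
top=Q[130:165,140:430].reshape(-1,3);top=top[top[:,2]>180];rep('plate top',top)
for u0,u1 in((175,240),(332,395)):
    t=Q[92:150,u0:u1].reshape(-1,3);t=t[(t[:,2]>160)&(t[:,2]<182)];rep('tab',t)
f=Q[0:58,150:410].reshape(-1,3);f=f[(f[:,2]>20)&(f[:,2]<200)&(abs(f[:,0])<20)];rep('face',f)
E
```

```text
clock: 11.35
tcp_pos: [0.5969, 0.1047, 0.116]
orientation: [0.999, -0.046, -0.001, 0.0]
ft_force: [0.9, -0.1, -2.3]
gripper_width: 0.268
grasp_force: 88.7
plate top 3201 [array([-52.7, -51.3, -50.3]), array([ 66.7,  98.8, 132.8]), array([180.5, 184.5, 186. ])] dir -89.9
tab 3259 [array([-50.5, -42.4, -35.3]), array([114.7, 121.1, 128.7]), array([164.8, 172.7, 174.1])] dir -44.84
tab 3181 [array([-50.3, -42.4, -35.3]), array([70.8, 78.3, 84.9]), array([167. , 172.7, 174.1])] dir 44.2
face 9725 [array([-0.8,  0.1,  0.5]), array([ 56.4,  99.7, 142.7]), array([ 27.3,  97.9, 127.3])] dir 89.98
```

```bash
python3 -m handwheel '[[[10,-1,0],[0,0,0]],[[20,-2,0],[0,0,0]],[[30,-3,0],[0,0,0]],[[40,-4,0],[0,0,0]],[[46,-4.3,0],[0,0,0]],[[50,-4.6,0],[0,0,0]],[[52.5,-5,0],[0,0,0]],[[52.5,-5,0],[0,0,0]],[[52.5,-5,0],[0,0,0]]]' 
python3 -m handwheel '[[[0.5,0,-4],[0,0,0]],[[0.5,0,-8],[0,0,0]],[[0.5,0,-12],[0,0,0]],[[0.5,0,-15],[0,0,0]],[[0.5,0,-17],[0,0,0]],[[0.5,0,-17],[0,0,0]]]'; python3 - <<'E'
from h import *
c=cap('wrist');Q=rackframe(cloud(c),(.708,-.006))
for v in(72,100,135,208,212,217,222): print(v,Q[v,290].round(1))
E
```

```text
clock: 12.52
tcp_pos: [0.6471, 0.0998, 0.1155]
orientation: [0.999, -0.047, -0.004, 0.0]
ft_force: [-11.2, 0.2, 3.2]
gripper_width: 0.268
grasp_force: 89.4
clock: 13.28
tcp_pos: [0.6471, 0.0999, 0.1005]
orientation: [0.999, -0.047, -0.004, -0.0]
ft_force: [-17.1, 0.7, 16.6]
gripper_width: 0.268
grasp_force: 91.7
72 [ 18.1  98.  180.7]
100 [ 13.   98.  181.3]
135 [  6.3  98.  180.2]
208 [ -9.5  97.9 180.8]
212 [-10.4  97.9 180.7]
217 [-30.6  96.7 129.5]
222 [-32.6  96.7 130. ]
```

Left catch is out too at −11 mm. Release and move above the tray with the gripper turned to its grip board.

```bash
python3 -m handwheel '[[[-0.5,0,2],[0,0,0]],[[-0.5,0,2],[0,0,0]],[[-0.5,0,2],[0,0,0]],[[-0.5,0,2],[0,0,0]],[[-0.5,0,2],[0,0,0]],[[-5,0,40],[0,0,0]],[[-15,0,95],[0,0,0]],[[-40,30,140],[0,0,10]],[[-70,80,190],[0,0,20]],[[-100,130,190],[0,0,30]],[[-130,180,190],[0,0,40]],[[-160,230,190],[0,0,50]],[[-182,270,190],[0,0,60]],[[-182,312,190],[0,0,70]],[[-182,312,190],[0,0,80]],[[-182,312,190],[0,0,83.6]],[[-182,312,190],[0,0,83.6]],[[-182,312,190],[0,0,83.6]],[[-182,312,190],[0,0,83.6]]]' 1
python3 - <<'E'
from h import *
c=cap('wrist','w5.png');np.savez('pics/w5.npz',**c);P=cloud(c);z=P[...,2]
M=(abs(P[...,0]-.465)<.2)&(abs(P[...,1]-.412)<.1)
v=np.arange(420)[:,None]<300
print('board',rect(P[M&v&(z>.07)&(z<.085)]),(M&v&(z>.07)&(z<.085)).sum())
print('walls',rect(P[M&v&(z>.012)&(z<.03)]))
c=cap('scene');np.savez('pics/s5.npz',**c);P=cloud(c);z=P[...,2]
for s in(-1,1):
    Q=rackframe(P,(.708,-.006));q=Q[(abs(Q[...,1]-100*s)<8)&(Q[...,0]<-30)&(Q[...,0]>-138)&(Q[...,2]>100)];print('arm',len(q),[pc(q[:,i]) for i in range(3)],np.polyfit(q[:,0],q[:,2],1))
E
```

```text
clock: 15.7
tcp_pos: [0.4695, 0.4114, 0.2893]
orientation: [0.776, 0.631, -0.0, -0.0]
ft_force: [-0.2, -0.3, 0.2]
gripper_width: 1.001
grasp_force: 0.0
board [467.4 412.4 100.3  15.   78.4] 1008
walls [468.  412.6 109.7 320.6  78.3]
arm 200 [array([-136.5,  -87.8,  -42.7]), array([-107.4,  -99.9,  -92.5]), array([121.6, 125.5, 130. ])] [3.99059337e-02 1.28976979e+02]
arm 197 [array([-135.4,  -87.8,  -42.9]), array([ 92.4, 100. , 107.7]), array([121.6, 125.7, 130. ])] [3.83509720e-02 1.29115404e+02]
```

View pics/w5.png

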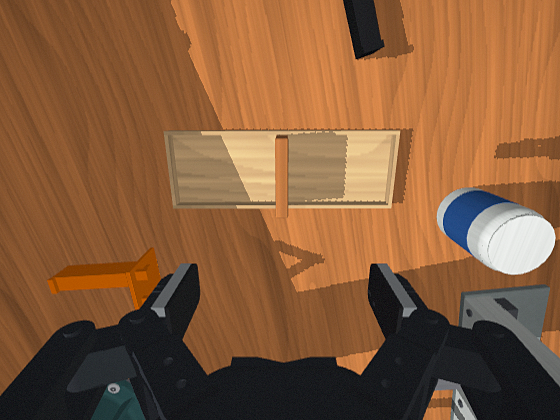

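The wrist view shows the tray at (283,170), with the grip board across its middle, and nothing inside it. Descend and grip.

```bash
python3 -m handwheel '[[[-1.8,1.1,-60],[0,0,0]],[[-1.8,1.1,-120],[0,0,0]],[[-1.8,1.1,-180],[0,0,0]],[[-1.8,1.1,-220],[0,0,0]],[[-1.8,1.1,-245],[0,0,0]],[[-1.8,1.1,-256],[0,0,0]],[[-1.8,1.1,-256],[0,0,0]],[[-1.8,1.1,-256],[0,0,0]]]'
python3 -m handwheel '[[[0,0,0],[0,0,0]],[[0,0,0],[0,0,0]],[[0,0,0],[0,0,0]],[[0,0,0],[0,0,0]],[[0,0,0],[0,0,0]],[[0,0,0],[0,0,0]],[[0,0,20],[0,0,0]],[[0,0,60],[0,0,0]],[[0,0,110],[0,0,0]],[[0,0,165],[0,0,0]],[[0,0,165],[0,0,0]]]' 0 100
```

```text
clock: 16.8
tcp_pos: [0.4686, 0.4133, 0.0346]
orientation: [0.776, 0.631, 0.001, 0.0]
ft_force: [0.7, -0.9, -0.3]
gripper_width: 1.0
grasp_force: 0.0
clock: 18.18
tcp_pos: [0.4702, 0.4144, 0.2024]
orientation: [0.776, 0.631, 0.004, 0.0]
ft_force: [0.9, 0.5, -4.7]
gripper_width: 0.177
grasp_force: 98.3
```

```bash
python3 -m handwheel '[[[0,-20,10],[0,0,-5]],[[0,-60,10],[0,0,-15]],[[0,-105,10],[0,0,-25]],[[0,-150,10],[0,0,-35]],[[0,-195,10],[0,0,-45]],[[10,-240,10],[0,0,-55]],[[20,-285,10],[0,0,-65]],[[30,-330,10],[0,0,-74]],[[40,-375,10],[0,0,-80]],[[42,-402,10],[0,0,-83.6]],[[42,-412,10],[0,0,-83.6]],[[42,-412,10],[0,0,-83.6]],[[42,-412,10],[0,0,-83.6]]]'
python3 - <<'E'
from h import *
for n in('top','scene'):
    c=cap(n);P=rackframe(cloud(c),(.708,-.006));z=P[...,2];S=hsv(c)
    M=(P[...,0]<-60)&(P[...,0]>-360)&(abs(P[...,1])<260)&(z>150)&(z<225)&(S[...,1]>60)&(S[...,0]<25)
    q=P[M];print(n,rect(q/1000),[pc(q[:,i]) for i in range(3)],len(q))
    print(np.linalg.lstsq(np.c_[np.ones(len(q)),q[:,:2]],z[M],rcond=None)[0].round(4))
c=cap('wrist','w6.png')
E
```

```text
clock: 19.8
tcp_pos: [0.509, 0.0017, 0.2076]
orientation: [0.999, -0.046, -0.001, -0.0]
ft_force: [-0.6, -0.4, -5.3]
gripper_width: 0.175
grasp_force: 98.3
top [-199.4  -11.9  320.7  111.2   90. ] [array([-254. , -209.7, -147.1]), array([-168.2,   60. ,  144.7]), array([173.8, 180.8, 200.3])] 1656
[ 1.804778e+02 -1.260000e-02 -5.900000e-03]
scene [-2.002e+02 -1.020e+01  1.144e+02  3.208e+02  1.000e-01] [array([-253. , -196.2, -144.6]), array([-165.2,   -3.2,  144.9]), array([174.2, 178.7, 198. ])] 4321
[ 1.884459e+02  3.460000e-02 -7.000000e-04]
```

View pics/w6.png

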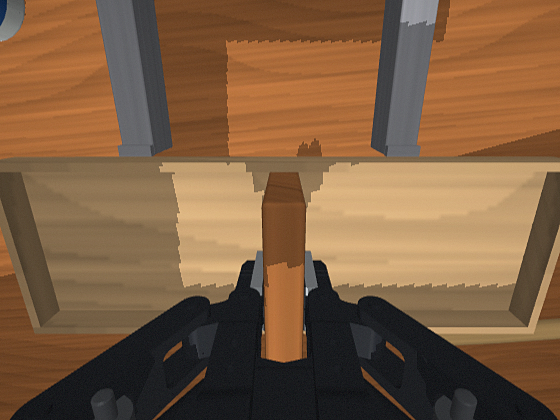

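Wrist view: the tray is held level, its far wall at row 165 in front of both arm tips at (143,150) and (395,150), square with the arms. Move over the arms.

```bash
python3 -m handwheel '[[[25,0,0],[0,0,0]],[[60,0,0],[0,0,0]],[[95,0,0],[0,0,0]],[[115,0,0],[0,0,0]],[[127.3,-1,0],[0,0,0]],[[127.3,-1,0],[0,0,0]],[[127.3,-1,0],[0,0,0]],[[127.3,-1,-12],[0,0,0]],[[127.3,-1,-24],[0,0,0]],[[127.3,-1,-30],[0,0,0]],[[127.3,-1,-36],[0,0,0]],[[127.3,-1,-36],[0,0,0]]]'
cat > t.py <<'E'
from h import *
for n in('top','scene'):
    c=cap(n,n+'_tray.png');P=rackframe(cloud(c),(.708,-.006));z=P[...,2];S=hsv(c)
    M=(P[...,0]<-12)&(P[...,0]>-150)&(abs(P[...,1])<200)&(z>128)&(z<215)&(S[...,1]>60)&(S[...,0]<25)
    q=P[M];print(n,rect(q/1000),[pc(q[:,i]) for i in range(3)],len(q))
    r=q[abs(abs(q[:,1])-157.5)<4];r=r[r[:,2]>135];print('end walls z',[pc(r[r[:,1]*s>0][:,2]) for s in(-1,1)])
E
python3 t.py
```

```text
clock: 21.45
tcp_pos: [0.6366, -0.0004, 0.1716]
orientation: [0.999, -0.047, -0.001, -0.0]
ft_force: [0.2, 0.5, -5.0]
gripper_width: 0.175
grasp_force: 98.2
top [-70.5  -2.1 320.3 115.6  90. ] [array([-126.5,  -75.9,  -19.1]), array([-158.7,   70.2,  154.5]), array([138.1, 144.6, 176.4])] 1527
end walls z [array([140.1, 154.7, 165.6]), array([151.2, 159.7, 165.7])]
scene [-8.270e+01 -4.000e-01  1.327e+02  3.207e+02  2.000e-01] [array([-125.2,  -70.9,  -18.3]), array([-155.5,    6.3,  155. ]), array([138.6, 142.8, 210.5])] 4370
end walls z [array([139.5, 156.6, 161.6]), array([138.4, 158.3, 162. ])]
```

```bash
python3 -m handwheel '[[[0,0.8,-3],[0,0,0]],[[0,0.8,-6],[0,0,0]],[[0,0.8,-8],[0,0,0]],[[0,0.8,-9.5],[0,0,0]],[[0,0.8,-9.5],[0,0,0]]]'
```

```text
clock: 22.18
tcp_pos: [0.637, 0.0005, 0.1629]
orientation: [0.999, -0.047, 0.0, -0.0]
ft_force: [-1.1, 0.3, -3.8]
gripper_width: 0.178
grasp_force: 98.6
```

```bash
python3 -m handwheel '[[[0,0,-1],[0,0,0]],[[0,0,-2],[0,0,0]],[[0,0,-2],[0,0,0]],[[0,0,-2],[0,0,0]]]'; python3 t.py
```

```text
clock: 22.68
tcp_pos: [0.6368, 0.0004, 0.1626]
orientation: [0.999, -0.047, 0.0, 0.0]
ft_force: [-7.1, -0.2, 9.0]
gripper_width: 0.173
grasp_force: 100.5
top [-8.080e+01 -1.600e+00  1.367e+02  3.205e+02  2.000e-01] [array([-126.2,  -76. ,  -18.9]), array([-157.6,   68.4,  155.1]), array([129.4, 136. , 206.9])] 1531
end walls z [array([136.5, 150.2, 157. ]), array([140.6, 152. , 156.8])]
scene [-80.3   0.5 128.5 321.5   0.5] [array([-125.6,  -72.1,  -18.3]), array([-154.3,    4.7,  155.9]), array([129.2, 133.3, 205.8])] 4220
end walls z [array([135.9, 148.7, 151.9]), array([135.7, 149.2, 153.2])]
```

```bash
python3 -m handwheel '[[[0,0,1],[0,0,0]],[[0,0,1],[0,0,0]],[[0,0,1],[0,0,0]],[[0,0,1],[0,0,0]],[[0,0,1],[0,0,0]],[[0,0,30],[0,0,0]],[[0,0,80],[0,0,0]],[[-30,-40,130],[0,0,5]],[[-60,-90,150],[0,0,5]],[[-100,-150,150],[0,0,5]],[[-120,-200,150],[0,0,5]],[[-130,-250,150],[0,0,5]],[[-140,-300,150],[0,0,5]],[[-140,-300,150],[0,0,5]],[[-140,-300,150],[0,0,5]]]' 0.7
python3 t.py
python3 - <<'E'
from h import *
def jars(n,zz=.05):
    c=cap(n);P=cloud(c);S=hsv(c)
    y=((abs(S[...,0].astype(int)-26)<5)&(S[...,1]>180)&(P[...,2]>.03)).astype(np.uint8)
    k,l,st,ce=cv2.connectedComponentsWithStats(y)
    for i in range(1,k):
        q=P[l==i]; q=q[q[:,2]>np.nanpercentile(q[:,2],50)-.004]
        if st[i,4]>40:
            (cx,cy),r=cv2.minEnclosingCircle((q[:,:2]*1e3).astype(np.float32));print(n,st[i,4],np.round([cx,cy,r],1),np.median(q[:,2]).round(3))
for n in('top','scene','wrist'): jars(n)
E
```

```text
clock: 24.65
tcp_pos: [0.4968, -0.2992, 0.3105]
orientation: [1.0, -0.003, -0.0, -0.001]
ft_force: [0.3, 0.7, 0.0]
gripper_width: 0.698
grasp_force: 0.0
top [-78.2  -1.4 320.7 130.8  89.6] [array([-126.9,  -69.5,  -19.5]), array([-156.2,    3.2,  153.3]), array([128.5, 134.5, 207. ])] 2639
end walls z [array([135.4, 148.7, 156. ]), array([136.4, 149.8, 154.8])]
scene [-82.4   0.7 321.2 131.5  89.1] [array([-126.7,  -77.2,  -19. ]), array([-154.3,    2.5,  155.8]), array([128.3, 132.1, 204.4])] 4479
end walls z [array([136.1, 146.6, 151.3]), array([136. , 147.7, 151.8])]
top 166 [ 446.6 -290.8   27.8] 0.052
scene 277 [ 447.5 -289.4   28.5] 0.048
scene 297 [ 471.6 -386.2   29.8] 0.049
scene 334 [ 558.5 -410.2   29.3] 0.049
wrist 1488 [ 559.9 -411.2   28.2] 0.05
wrist 1226 [ 474.  -386.7   28.1] 0.05
wrist 1148 [ 448.1 -291.7   28.1] 0.05
```

View pics/scene_tray.png

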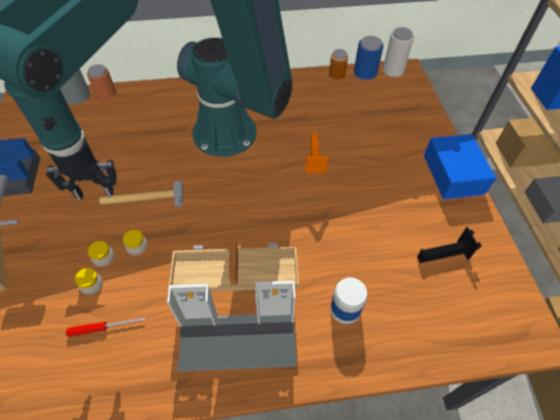

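The scene view shows the tray centred at (235,268), square between plates and lips; three jars at (134,241), (100,252), (88,280), one of which was knocked. Its new position is already measured. Pick the first jar.

```bash
python3 -m handwheel '[[[-10,2,0],[0,0,10]],[[-20,4,0],[0,0,20]],[[-30,6,0],[0,0,30]],[[-40,7.6,0],[0,0,40]],[[-49,7.6,0],[0,0,50]],[[-49,7.6,-30],[0,0,60]],[[-49,7.6,-70],[0,0,70]],[[-49,7.6,-120],[0,0,80]],[[-49,7.6,-170],[0,0,85]],[[-49,7.6,-220],[0,0,85]],[[-49,7.6,-255],[0,0,85]],[[-49,7.6,-274],[0,0,85]],[[-49,7.6,-274],[0,0,85]],[[-49,7.6,-274],[0,0,85]]]' 0.9
python3 -m handwheel '[[[0,0,0],[0,0,0]],[[0,0,0],[0,0,0]],[[0,0,0],[0,0,0]],[[0,0,0],[0,0,0]],[[0,0,0],[0,0,0]],[[0,0,0],[0,0,0]],[[0,0,20],[0,0,0]],[[0,0,60],[0,0,0]],[[0,0,60],[0,0,0]]]' 0 45
python3 - <<'E'
from h import *
cap('wrist','w7.png')
E
```

```text
clock: 26.65
tcp_pos: [0.4488, -0.2921, 0.0376]
orientation: [0.739, 0.674, 0.0, 0.001]
ft_force: [-0.9, -0.3, -0.9]
gripper_width: 0.896
grasp_force: 0.0
clock: 27.78
tcp_pos: [0.4501, -0.2937, 0.1]
orientation: [0.739, 0.673, 0.0, 0.003]
ft_force: [0.4, 0.0, -2.2]
gripper_width: 0.635
grasp_force: 48.4
```

View pics/w7.png

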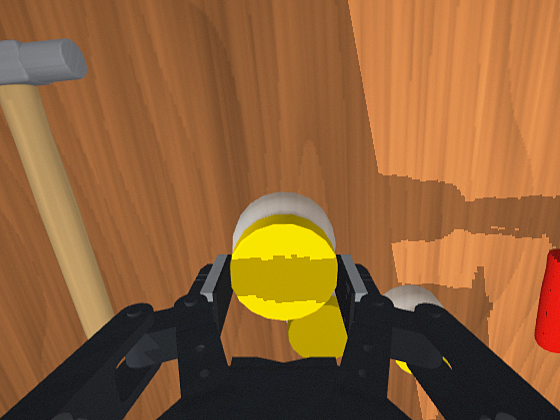

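Jar held upright by its lid at (285,260). Carry it to the right bay's outer place.

```bash
python3 -m handwheel '[[[0,0,60],[0,0,0]],[[20,20,120],[0,0,0]],[[50,50,160],[0,0,0]],[[90,90,160],[0,0,0]],[[130,130,160],[0,0,0]],[[160,160,160],[0,0,0]],[[176.6,174.8,160],[0,0,0]],[[176.6,174.8,150],[0,0,0]],[[176.6,174.8,120],[0,0,0]],[[176.6,174.8,95],[0,0,0]],[[176.6,174.8,82],[0,0,0]],[[176.6,174.8,77],[0,0,0]],[[176.6,174.8,77],[0,0,0]]]'
python3 -m handwheel '[[[0,0,-2],[0,0,0]],[[0,0,-4],[0,0,0]],[[0,0,-5],[0,0,0]],[[0,0,-5],[0,0,0]]]'
```

```text
clock: 29.45
tcp_pos: [0.6245, -0.1177, 0.174]
orientation: [0.739, 0.673, -0.0, 0.0]
ft_force: [-0.2, 0.1, -1.8]
gripper_width: 0.634
grasp_force: 49.3
clock: 29.95
tcp_pos: [0.6253, -0.1174, 0.1714]
orientation: [0.739, 0.673, 0.0, 0.001]
ft_force: [-3.8, 0.6, 10.1]
gripper_width: 0.633
grasp_force: 50.5
```

```bash
python3 -m handwheel '[[[0,0,2],[0,0,0]],[[0,0,2],[0,0,0]],[[0,0,2],[0,0,0]],[[0,0,2],[0,0,0]],[[0,0,30],[0,0,0]],[[0,0,80],[0,0,0]],[[-10,-40,110],[0,0,-10]],[[-20,-80,110],[0,0,-20]],[[-30,-120,110],[0,0,-30]],[[-40,-160,110],[0,0,-40]],[[-50,-200,110],[0,0,-50]],[[-60,-240,90],[0,0,-60]],[[-65,-280,70],[0,0,-64.7]],[[-65,-294,40],[0,0,-64.7]],[[-65,-294,40],[0,0,-64.7]]]' 0.85
cat > j.py <<'E'
from h import *
for n in('scene','wrist','top'):
    c=cap(n);P=cloud(c);S=hsv(c);F=rackframe(P,(.708,-.006))
    y=((abs(S[...,0].astype(int)-26)<5)&(S[...,1]>180)&(P[...,2]>.03)).astype(np.uint8)
    k,l,st,ce=cv2.connectedComponentsWithStats(y)
    for i in range(1,k):
        if st[i,4]<60: continue
        q=P[l==i];s=q[:,2]>np.nanpercentile(q[:,2],50)-.004
        (cx,cy),r=cv2.minEnclosingCircle((q[s][:,:2]*1e3).astype(np.float32));d=rackframe(np.array([cx,cy,0])/1e3,(.708,-.006))
        print(n,st[i,4],np.round([cx,cy,r],1),np.median(q[s][:,2]).round(4),'rack',d[:2].round(1))
E
python3 j.py
```

```text
clock: 31.82
tcp_pos: [0.5577, -0.4109, 0.2056]
orientation: [0.985, 0.172, -0.002, -0.002]
ft_force: [-0.9, 1.2, -0.5]
gripper_width: 0.852
grasp_force: 0.0
scene 297 [ 472.4 -384.9   29.3] 0.0487 rack [-199.6 -399. ]
scene 393 [ 624.1 -115.5   28.4] 0.1809 rack [ -73.4 -116.8]
scene 337 [ 557.9 -407.6   29.6] 0.0485 rack [-112.3 -413.8]
wrist 2159 [ 560.2 -411.2   28. ] 0.0499 rack [-109.8 -417.2]
wrist 1866 [ 474.2 -386.6   28.5] 0.0498 rack [-197.6 -400.6]
top 196 [ 624.  -116.4   28.3] 0.183 rack [ -73.4 -117.7]
top 171 [ 546.  -393.8   47.3] 0.0507 rack [-125.5 -401.1]
top 93 [ 477.5 -389.4   25.2] 0.0501 rack [-194.1 -403. ]
```

```bash
python3 -m handwheel '[[[0.8,-0.4,-50],[0,0,0]],[[0.8,-0.4,-100],[0,0,0]],[[0.8,-0.4,-140],[0,0,0]],[[0.8,-0.4,-162],[0,0,0]],[[0.8,-0.4,-172],[0,0,0]],[[0.8,-0.4,-172],[0,0,0]],[[0.8,-0.4,-172],[0,0,0]]]'
python3 -m handwheel '[[[0,0,0],[0,0,0]],[[0,0,0],[0,0,0]],[[0,0,0],[0,0,0]],[[0,0,0],[0,0,0]],[[0,0,0],[0,0,0]],[[0,0,20],[0,0,0]],[[0,0,70],[0,0,0]],[[0,0,130],[0,0,0]],[[0,0,190],[0,0,0]],[[0,0,220],[0,0,0]],[[0,0,220],[0,0,0]]]' 0 45
```

```text
clock: 32.85
tcp_pos: [0.5615, -0.4122, 0.0386]
orientation: [0.985, 0.173, 0.001, 0.001]
ft_force: [-0.3, 0.4, 0.4]
gripper_width: 0.846
grasp_force: 0.0
clock: 34.22
tcp_pos: [0.5618, -0.4129, 0.2615]
orientation: [0.985, 0.173, 0.002, 0.003]
ft_force: [-0.9, 0.4, -2.2]
gripper_width: 0.63
grasp_force: 48.2
```

```bash
python3 -m handwheel '[[[0,30,5],[0,0,5]],[[0,80,5],[0,0,15]],[[0,130,5],[0,0,25]],[[10,180,5],[0,0,35]],[[20,230,5],[0,0,45]],[[35,280,5],[0,0,55]],[[50,330,5],[0,0,62]],[[65,380,5],[0,0,64.7]],[[75,430,5],[0,0,64.7]],[[82.5,470,5],[0,0,64.7]],[[82.5,491.6,5],[0,0,64.7]],[[82.5,491.6,0],[0,0,64.7]],[[82.5,491.6,-30],[0,0,64.7]],[[82.5,491.6,-60],[0,0,64.7]],[[82.5,491.6,-75],[0,0,64.7]],[[82.5,491.6,-82],[0,0,64.7]],[[82.5,491.6,-82],[0,0,64.7]]]'
python3 -m handwheel '[[[0,0,-2],[0,0,0]],[[0,0,-4],[0,0,0]],[[0,0,-5.5],[0,0,0]],[[0,0,-5.5],[0,0,0]]]'
```

```text
clock: 36.35
tcp_pos: [0.643, 0.0795, 0.1749]
orientation: [0.739, 0.673, -0.0, 0.0]
ft_force: [-0.2, 0.1, -1.3]
gripper_width: 0.633
grasp_force: 48.2
clock: 36.85
tcp_pos: [0.6435, 0.0801, 0.1717]
orientation: [0.739, 0.673, 0.001, 0.001]
ft_force: [-4.4, -0.1, 10.0]
gripper_width: 0.636
grasp_force: 49.3
```

```bash
python3 -m handwheel '[[[0,0,2],[0,0,0]],[[0,0,2],[0,0,0]],[[0,0,2],[0,0,0]],[[0,0,2],[0,0,0]],[[0,0,30],[0,0,0]],[[0,0,80],[0,0,0]],[[-10,-40,110],[0,0,0]],[[-25,-90,110],[0,0,0]],[[-40,-140,110],[0,0,0]],[[-60,-195,110],[0,0,0]],[[-80,-250,110],[0,0,0]],[[-100,-305,110],[0,0,0]],[[-120,-360,90],[0,0,0]],[[-145,-415,70],[0,0,0]],[[-160,-455,50],[0,0,0]],[[-168.6,-467,40],[0,0,0]],[[-168.6,-467,40],[0,0,0]],[[-168.6,-467,40],[0,0,0]]]' 0.85
python3 j.py
```

```text
clock: 39.1
tcp_pos: [0.4751, -0.3859, 0.2099]
orientation: [0.739, 0.674, 0.0, 0.0]
ft_force: [-0.9, 0.9, -0.4]
gripper_width: 0.847
grasp_force: 0.0
scene 298 [ 473.8 -386.8   30.2] 0.0486 rack [-198.1 -400.8]
scene 376 [641.5  79.5  27.9] 0.1808 rack [-74.1  79. ]
scene 396 [ 623.9 -115.3   28.4] 0.1808 rack [ -73.7 -116.6]
wrist 2095 [ 473.7 -386.5   28. ] 0.0499 rack [-198.1 -400.6]
top 194 [641.7  77.2  28.3] 0.1832 rack [-73.7  76.7]
top 197 [ 623.8 -116.8   27.6] 0.183 rack [ -73.6 -118.1]
top 170 [ 471.9 -387.4   28.8] 0.0513 rack [-199.9 -401.6]
```

```bash
python3 -m handwheel '[[[-0.3,0,-50],[0,0,0]],[[-0.3,0,-100],[0,0,0]],[[-0.3,0,-140],[0,0,0]],[[-0.3,0,-162],[0,0,0]],[[-0.3,0,-172],[0,0,0]],[[-0.3,0,-172],[0,0,0]],[[-0.3,0,-172],[0,0,0]]]'
python3 -m handwheel '[[[0,0,0],[0,0,0]],[[0,0,0],[0,0,0]],[[0,0,0],[0,0,0]],[[0,0,0],[0,0,0]],[[0,0,0],[0,0,0]],[[0,0,20],[0,0,0]],[[0,0,70],[0,0,0]],[[0,0,130],[0,0,0]],[[0,0,190],[0,0,0]],[[0,0,220],[0,0,0]],[[0,0,220],[0,0,0]]]' 0 45
```

```text
clock: 40.12
tcp_pos: [0.4749, -0.3875, 0.0385]
orientation: [0.739, 0.674, 0.0, 0.001]
ft_force: [-0.4, -0.8, 0.0]
gripper_width: 0.846
grasp_force: 0.0
clock: 41.5
tcp_pos: [0.4752, -0.3883, 0.2608]
orientation: [0.739, 0.673, 0.0, 0.003]
ft_force: [-0.2, -1.6, -2.6]
gripper_width: 0.632
grasp_force: 48.3
```

```bash
python3 -m handwheel '[[[20,40,10],[0,0,0]],[[45,90,10],[0,0,0]],[[70,145,10],[0,0,0]],[[95,200,10],[0,0,0]],[[120,255,10],[0,0,0]],[[140,300,10],[0,0,0]],[[152,330,10],[0,0,0]],[[157.4,343.5,10],[0,0,0]],[[157.4,343.5,10],[0,0,0]],[[157.4,343.5,0],[0,0,0]],[[157.4,343.5,-20],[0,0,0]],[[157.4,343.5,-40],[0,0,0]],[[157.4,343.5,-60],[0,0,0]],[[157.4,343.5,-75],[0,0,0]],[[157.4,343.5,-82],[0,0,0]],[[157.4,343.5,-82],[0,0,0]]]'
python3 -m handwheel '[[[0,0,-2],[0,0,0]],[[0,0,-4],[0,0,0]],[[0,0,-5.5],[0,0,0]],[[0,0,-5.5],[0,0,0]]]'
```

```text
clock: 43.5
tcp_pos: [0.6311, -0.0438, 0.1749]
orientation: [0.739, 0.673, -0.0, -0.0]
ft_force: [-0.1, 0.1, -2.7]
gripper_width: 0.635
grasp_force: 48.2
clock: 44.0
tcp_pos: [0.6319, -0.0435, 0.172]
orientation: [0.739, 0.673, 0.001, 0.001]
ft_force: [-3.2, 0.7, 9.3]
gripper_width: 0.637
grasp_force: 49.3
```

Release and back away clear, then check everything.

```bash
python3 -m handwheel '[[[0,0,2],[0,0,0]],[[0,0,2],[0,0,0]],[[0,0,2],[0,0,0]],[[0,0,2],[0,0,0]],[[0,0,30],[0,0,0]],[[0,0,80],[0,0,0]],[[-10,-40,130],[0,0,0]],[[-25,-90,130],[0,0,0]],[[-40,-140,130],[0,0,0]],[[-60,-195,130],[0,0,0]],[[-80,-250,130],[0,0,0]],[[-100,-300,130],[0,0,0]],[[-130,-340,130],[0,0,0]],[[-130,-340,130],[0,0,0]],[[-130,-340,130],[0,0,0]]]' 0.85
python3 j.py; python3 t.py; python3 - <<'E'
import cv2
i=cv2.imread('pics/scene_tray.png')[150:400,50:410];cv2.imwrite('pics/fin.png',cv2.resize(i,None,fx=2.2,fy=2.2,interpolation=2))
E
```

```text
clock: 45.88
tcp_pos: [0.5014, -0.3832, 0.2996]
orientation: [0.74, 0.673, 0.0, -0.0]
ft_force: [-0.8, 0.0, 0.2]
gripper_width: 0.853
grasp_force: 0.0
scene 375 [641.7  79.6  28. ] 0.1807 rack [-74.   79.1]
scene 395 [ 624.1 -115.9   28.1] 0.1809 rack [ -73.4 -117.2]
scene 373 [630.4 -42.   28.2] 0.181 rack [-74. -43.]
top 193 [642.1  77.5  28. ] 0.1831 rack [-73.3  77. ]
top 190 [630.5 -43.8  27.3] 0.1832 rack [-73.7 -44.8]
top 194 [ 623.6 -117.3   28.6] 0.1831 rack [ -73.8 -118.6]
top [-8.07e+01 -1.80e+00  1.37e+02  3.21e+02  1.00e-01] [array([-127.1,  -74.3,  -18.7]), array([-157. ,   11.9,  154.5]), array([128.7, 135.8, 207.3])] 1901
end walls z [array([136.7, 148.4, 154.1]), array([137.9, 149.3, 156. ])]
scene [-73.5   0.5 320.9 115.1  89.8] [array([-127.8,  -68.2,  -18.4]), array([-155.1,   11.3,  157. ]), array([128.4, 134.4, 205.1])] 3059
end walls z [array([135.6, 146.1, 151.1]), array([136.6, 147.3, 151.9])]
```

View pics/fin.png

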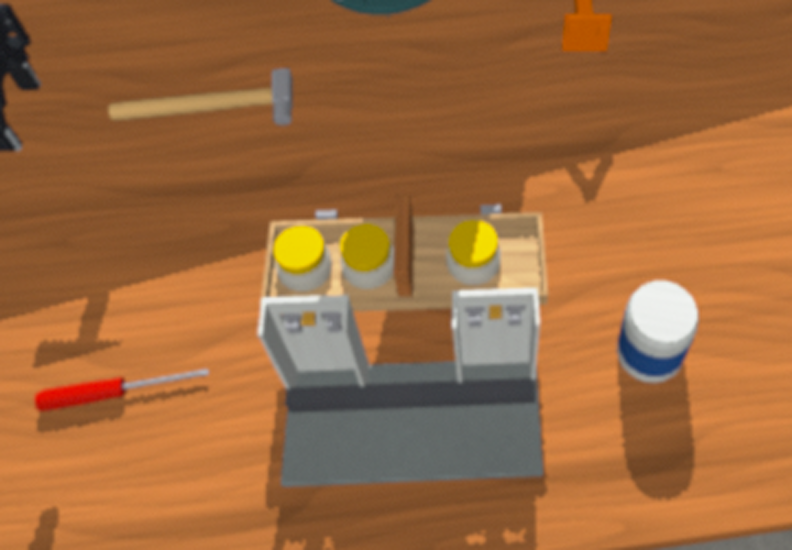

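The picture shows the tray level on both arms with three jars upright at (300,255), (367,252) and (473,248). The tabs and catches are in place at (310,320) and (495,313), and the tin, hammer and screwdriver are undisturbed.

```bash
python3 -c "
from bench import manip
print(manip.sign_off())"
```

```text
the job is handed in; nothing more can be done
None
```

The shelf is up and handed in at about 46 s of the 210 s allowed: both brackets are locked under their catches, the tray sits centred and square on the arms, all three jars found on the bench stand upright in it, and the tin, hammer and screwdriver were not disturbed.

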